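# Free the seized screw cap of a straw-thawing bath

## Task

The screw cap on the tower of the straw-thawing bath has seized with dried lime: grip it firmly, break it loose with a short hard twist anticlockwise, then spin it off along its thread without wrenching it upwards while it is still engaged. Set the cap down gently in the steel tray, flat and open side down, and let go of it. Leave the tweezers in the tray and everything else on the bench where they are.

Things in the scene. Friction and masses are not known exactly. Their poses are not given: they have to be found in the camera images.
- cap_center (a point): Seized black screw cap on the bath's tower, sixteen flat grip faces, 60 mm across flats, 38 mm high, 90 g. Point: on its axis, half-way up. z up along its axis; a flat faces +x and every 22.5 degrees; a low bar on its top runs along x. Anticlockwise from above unscrews. Stuck, it takes 0.6 to 1 N m over about the first 0.5 rad (grip with 25 N or more, or the fingers slip round it), then spins freely.
- bath_mouth (a point): Centre of the rim of the bath's 40 mm grey threaded neck, 182 mm above the bench, z up. Screwed down, the cap's centre is 9 mm below this point and the two share one heading. Thread: the cap rises 24 mm per turn, about 1 mm play, and comes free after about 240 degrees (4.2 rad, 16 mm up); then it lifts straight off.
- bath_foot (a point): Thawing bath, bolted to the bench: navy tower 100 mm in diameter; its shoulder is 150 mm high, 4 mm under the seated cap, and slopes to 142 mm at 46 mm from the axis. Navy control box 75 mm high, reaching 155 mm towards -x; foot plate 150 mm wide. Point: on the tower's axis at bench level, z up.
- tray_in (a point): Stainless steel tray, 190 mm (x) by 250 mm (y), rim 16 mm above the bench, walls 3 mm, fixed. Point: centre of its floor, 3 mm above the bench, z up. Its floor is free for x from -85 to +30 mm.
- tweezers_mid (a point): Steel tweezers, 158 mm long and about 19 mm wide, 8 mm thick, lying in the tray near its +x side along the tray's y. Point: their middle. Their own y runs along them.
- thermometer_mid (a point): White digital thermometer with a steel probe, 170 mm long, 24 mm wide, 14 mm thick, lying flat on the bench. Point: 7 mm up, about its middle. Its own y runs along it.
- gel_jar_mid (a point): White jar with a low black lid, 60 mm in diameter, 75 mm high, standing on the bench. Point: its middle.
- paper_roll_mid (a point): Roll of white paper standing on end, 110 mm in diameter, 105 mm high. Point: its middle.
- sprayer_mid (a point): Trigger spray bottle, 84 mm in diameter, 226 mm high. Point: on its axis, 90 mm up.
- beaker_mid (a point): Steel beaker, 64 mm across the rim, 85 mm high. Point: on its axis, half-way up.
Things that resemble listed ones, but are neither listed nor needed, are in the scene too. What is shaped like the part that bears cap_center but purple is not meant.

How it is judged:
By the outcome, as a careful person would: the job done as asked, in the order asked, and still so for the second after the job is handed in, with the robot touching nothing.
It also fails if it takes over 70 s, if anything falls off the work surface, if the arm or the gripper's body presses on something with over 40 N, if the wrist force passes 120 N, or if a joint passes its speed limit or range.

## Robot

A 7-joint arm with a two-finger parallel gripper is mounted at the origin on the work surface. World frame = base frame: x ahead of the robot, y to its left, z up, the work surface at z = 0. Lengths are in m, angles in rad, forces in N, time in s.
With the tool pointing down it reaches from about 0.425 to 0.8 m from the base axis. Payload 8.3 kg.
Tool frame: the origin (TCP) lies between the finger pads; the fingertips stand 19 mm ahead of it and the grasp point (between the pads) is the TCP (tcp_to_tips is the y of the fingertips in the tool frame, in m); y points along the fingers, z is the direction in which the jaws open and shut, and the axes are right-handed (so a half turn about y gives the same grasp; the last joint's range is limited). The gripper opens to 85 mm and grips with 20 to 120 N. Pads are 22 mm wide; open, the fingers measure 114 mm over their backs; the gripper's body (76 mm by 85 mm) begins 54 mm behind the grasp point. The pads swing forward as they close: fully open they stand 13 mm farther back than shut.
Start: joints at [1.166, 0.383, 0.016, 1.37, -0.006, 1.388, -0.046], TCP at [0.21, -0.589, 0.25] pointing down, gripper open.
Joint ranges: [-2.95, 2.95], [-0.25, 2.06], [-1.52, 1.56], [0.18, 2.33], [-1.44, 4.58], [0.02, 2.06], [-3.01, 3.01]. Speed limits (rad/s): [2.39, 2.39, 3.01, 3.01, 3.14, 3.14, 3.14].

## Interface

Orientations are given as a unit quaternion [w, x, y, z].
In Python, from bench import get_state, get_image, calibration, job_done, tcp_to_tips gives the robot as it stands.
- The arm moves only by the tool servo_tool, never from a script. Its argument "steps" is a list of rows, each a list of 2 entries, a list of its own where there are three numbers: the shift along the tool's x, y, z in m, then the turn, a rotation vector about the tool's x, y, z in rad. In form: [[[x, y, z], [ax, ay, az]], ...]. A call has 1 to 5 rows; each row shifts and turns the pose as measured when the row begins, along the tool's axes as they then stand; what a row does not reach is not made up. A row lasts 1/10 s, in which the tool goes at most 50 mm and 8.59 degrees, less where a joint would pass 70% of its speed; a pose out of reach is approached as far as the arm can. A call is refused whole if a number of a shift passes 0.05 or a number of a turn 0.15, either way. A call with a gripper value outside its range is refused whole. "hand" is the closure in counts, from 0 (fully open) to 255 (shut), set as the call begins (left out, the last holds). The fingers move at their own pace and stop on an object; "squeeze" is the grip in N (left out, the last holds). Time passes only in rows, so rows that do not move let the fingers close. It gives the time, the measured TCP pose, the force and the opening at its end, in the units of the state.
- get_state(): the state, without advancing time (a new reading comes with each control period).
- get_image(name): name is "scene" or "top" or "wrist"; returns (picture, depth): 480x640x3 uint8, red, green, blue; 480x640 float32, m along the optical axis (not along the pixel's ray), 0 where there is no reading.
- calibration(name): a dict with "K" (3x3 intrinsics, pixels), "view" (4x4, takes a point from world to camera coordinates). Camera axes: x right, y up, looking along -z (the intrinsics and any distortion apply to the point x, -y, -z); pixel columns grow to the right and rows downward; lengths in m; the calibration is good to about 2 mm. A picture is of the moment at which its call begins: read the wrist's pose just before it. calibration takes no time and is no camera call; for the wrist camera it gives the pose at the moment of the call.
- job_done(): hands the job in, once; it reports no verdict.
The state is a dict: "time_s": time; "joints": joint angles; "joint_vel": joint speeds; "joint_torque": joint torques, N m; "tool_pos": TCP position; "ee_rot": TCP orientation; "wrist_force": force on the tool from outside, world axes, zero at the start; "ft_torque": the same for the moment, N m; "width": finger opening in m.
Only numpy, scipy, OpenCV 4.12 (cv2) and the standard library are available. Lean on these libraries where they do the work, as an engineer would, in place of code of your own. Each camera call takes 0.05 s, during which the arm holds its last target.

## Working session

There is one attempt and no reset: what is moved stays moved. The work goes in short steps, Python scripts to look and compute and a tool call to move; the robot and the scene stay as the last step left them, time stands still between calls to the robot, and variables do not carry over. Pictures are saved under pics/ and viewed, and the job is handed in when it is done.

Besides the shell and the picture viewer there is one more tool, called after "Call:" by a JSON object that holds its "fn" and its "kwargs", one argument or row to a line. servo_tool: Moves the arm, as the interface text tells. Its arguments: {"type":"object","properties":{"steps":{"type":"array","items":{"type":"array"}},"hand":{"type":"number"},"squeeze":{"type":"number"}},"required":["steps"]}

```bash
ls; mkdir -p pics
python3 - <<'E'
from bench import *
import cv2,numpy as np
print(get_state())
for n in ['scene','top','wrist']:
    im,d=get_image(n); cv2.imwrite(f'pics/{n}0.png',im[:,:,::-1]); np.savez(f'{n}0.npz',im=im,d=d)
    c=calibration(n); print(n,c)
print(tcp_to_tips)
E
```

```text
pics
{'time_s': 0.0, 'joints': array([ 1.1660876 ,  0.38428582,  0.01638812,  1.37114146, -0.00633395,
        1.38819796, -0.0465233 ]), 'joint_vel': array([ 1.32580009e-03, -1.33145439e-03, -5.31343822e-05,  9.16885787e-04,
        4.04454070e-04,  4.99652959e-04, -2.24617633e-04]), 'joint_torque': array([-4.57031620e-04, -6.27604795e+01,  8.43740366e-01, -3.71817362e+01,
        1.64476986e-02,  1.44718413e-02,  2.01748566e-05]), 'tool_pos': array([ 0.20937829, -0.58839704,  0.24925497]), 'ee_rot': array([ 0.12014489, -0.12039017,  0.69749427, -0.69611289]), 'wrist_force': array([ 0.72969298, -0.1146738 ,  1.10293228]), 'ft_torque': array([0.01513781, 0.00848893, 0.02293303]), 'width': 0.0856679392944885}
scene {'K': array([[443.7443334 ,   0.        , 320.68618914],
       [  0.        , 443.7443334 , 244.32623617],
       [  0.        ,   0.        ,   1.        ]]), 'view': array([[ 0.4492674 ,  0.89324616, -0.01643475, -0.31580762],
       [-0.54033046,  0.28632277,  0.79124097,  0.19705894],
       [ 0.7114786 , -0.34659858,  0.61128359, -1.24729304],
       [ 0.        ,  0.
[... 280 characters left out ...]
[ 0.98083465,  0.03137248,  0.19229964, -0.60546429],
       [-0.19259667,  0.00670931,  0.98125507, -0.98414788],
       [ 0.        ,  0.        ,  0.        ,  1.        ]])}
wrist {'K': array([[393.29624265,   0.        , 319.66741446],
       [  0.        , 393.29624265, 240.39237894],
       [  0.        ,   0.        ,   1.        ]]), 'view': array([[ 3.35534142e-01, -9.42027599e-01, -9.17746013e-04,
        -6.24003518e-01],
       [ 8.99088165e-01,  3.20530326e-01, -2.98162342e-01,
         3.97489432e-02],
       [ 2.81171321e-01,  9.92185110e-02,  9.54514733e-01,
        -3.79233569e-01],
       [ 0.00000000e+00,  0.00000000e+00,  0.00000000e+00,
         1.00000000e+00]])}
0.019
```

View pics/scene0.png

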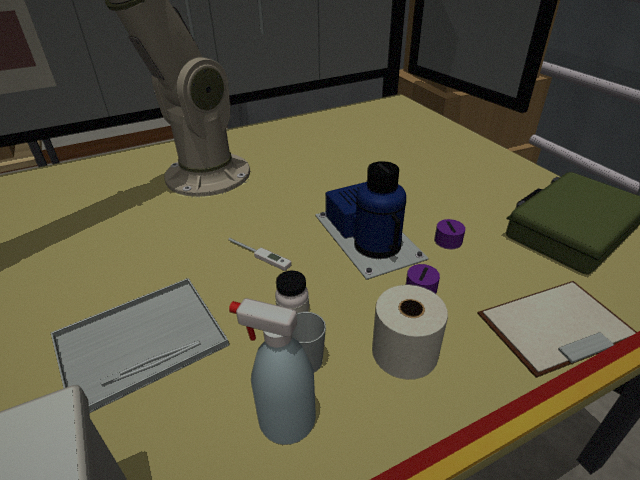

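View pics/top0.png

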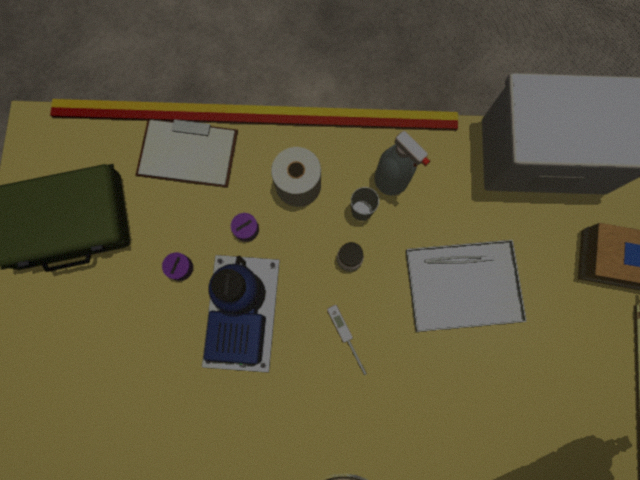

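View pics/wrist0.png

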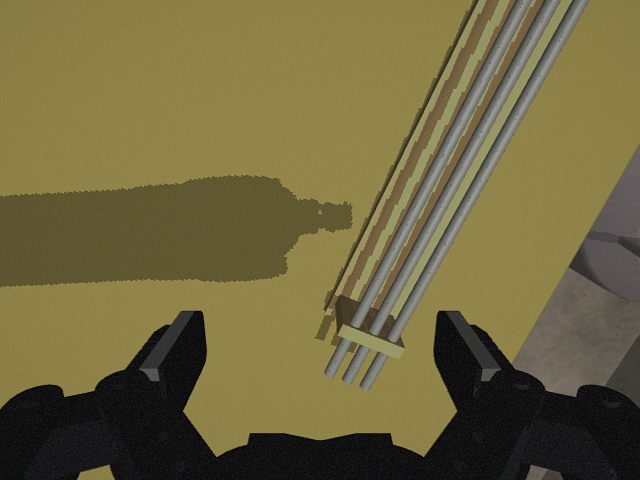

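```bash
cat > h.py <<'E'
import numpy as np,cv2
from bench import *
def deproj(K,V,d):
    v,u=np.mgrid[0:d.shape[0],0:d.shape[1]]
    x=(u-K[0,2])/K[0,0]*d; y=(v-K[1,2])/K[1,1]*d
    P=np.stack([x,-y,-d],-1)
    R=V[:3,:3];t=V[:3,3]
    return (P-t)@R
def proj(K,V,p):
    p=np.atleast_2d(p)@V[:3,:3].T+V[:3,3]
    return np.stack([K[0,0]*p[:,0]/-p[:,2]+K[0,2],K[1,1]*-p[:,1]/-p[:,2]+K[1,2]],-1)
def ray(K,V,uv,z):
    R=V[:3,:3];o=-R.T@V[:3,3]
    uv=np.atleast_2d(uv).astype(float)
    d=np.stack([(uv[:,0]-K[0,2])/K[0,0],-(uv[:,1]-K[1,2])/K[1,1],-np.ones(len(uv))],-1)@R
    return o+d*((z-o[2])/d[:,2])[:,None]
E
python3 - <<'E'
from h import *
for n,(a,b,c,e) in {'top':(190,240,290,380),'scene':(300,140,460,280)}.items():
    z=np.load(n+'0.npz');im=z['im'];d=z['d'];c_=calibration(n);P=deproj(c_['K'],c_['view'],d)
    cv2.imwrite(f'pics/{n}_crop.png',cv2.resize(im[b:e,a:c,::-1],None,fx=4,fy=4,interpolation=cv2.INTER_CUBIC))
    hi=(P[...,2]>.183)&(P[...,2]<.205)&(d>0)
    m=np.zeros_like(hi);m[b:e,a:c]=hi[b:e,a:c]
    q=P[m]; print(n,m.sum(),np.median(q,0),q.min(0),q.max(0),cv2.minEnclosingCircle(q[:,:2].astype(np.float32)), np.percentile(q[:,2],[5,50,95]))
E
```

```text
top 815 [0.49834002 0.23910734 0.19215032] [0.46873504 0.20949605 0.18331301] [0.52819539 0.26982624 0.19776881] ((0.498653769493103, 0.24001486599445343), 0.03077354095876217) [0.1892049  0.19215032 0.19466534]
scene 493 [0.50693455 0.23535795 0.19164685] [0.47150783 0.20892776 0.18303635] [0.53192182 0.27084985 0.19461534] ((0.5007827877998352, 0.23988692462444305), 0.03197145089507103) [0.18472241 0.19164685 0.19315619]
```

Run:
```python
from h import *
z=np.load('top0.npz');im=z['im'];d=z['d'];c=calibration('top');P=deproj(c['K'],c['view'],d);K,V=c['K'],c['view']
hsv=cv2.cvtColor(im,cv2.COLOR_RGB2HSV)
# bench height check
for uv in [(300,400),(465,290),(300,300)]: print(uv,P[uv[1],uv[0]])
# grey regions: tray / plate (low sat)
m=((hsv[...,1]<60)&(hsv[...,2]>70)&(abs(P[...,2])<.05)).astype(np.uint8)
cs,_=cv2.findContours(cv2.morphologyEx(m,cv2.MORPH_CLOSE,np.ones((7,7))),cv2.RETR_EXTERNAL,2)
for k in cs:
    if cv2.contourArea(k)>1500:
        r=cv2.minAreaRect(k); b=cv2.boxPoints(r); print(r, np.round(ray(K,V,b,0.01),3).tolist())
```

```text
(300, 400) [0.26878927 0.09914236 0.00494543]
(465, 290) [ 0.52247637 -0.27185768  0.00288185]
(300, 300) [0.48801197 0.10831136 0.00053402]
((240.4237823486328, 312.99267578125), (67.11353302001953, 114.49118041992188), 5.492324352264404) [[0.334, 0.319, 0.01], [0.59, 0.315, 0.01], [0.58, 0.16, 0.01], [0.324, 0.171, 0.01]]
((466.0915222167969, 284.975830078125), (83.16656494140625, 111.88439178466797), 84.64418029785156) [[0.614, -0.135, 0.01], [0.647, -0.398, 0.01], [0.455, -0.406, 0.01], [0.424, -0.152, 0.01]]
((186.18679809570312, 150.06784057617188), (90.14940643310547, 58.54753875732422), 7.431407928466797) [[0.777, 0.508, 0.01], [0.927, 0.505, 0.01], [0.904, 0.285, 0.01], [0.755, 0.293, 0.01]]
```

View pics/top_crop.png

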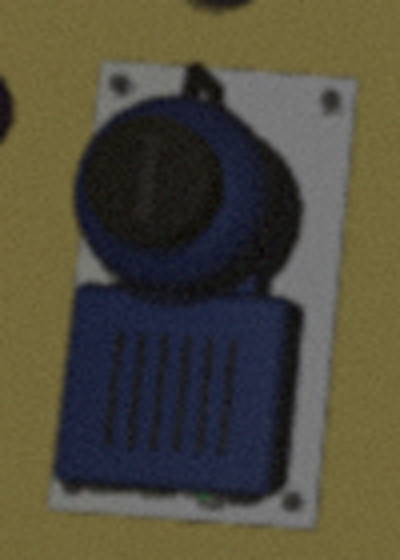

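View pics/scene_crop.png

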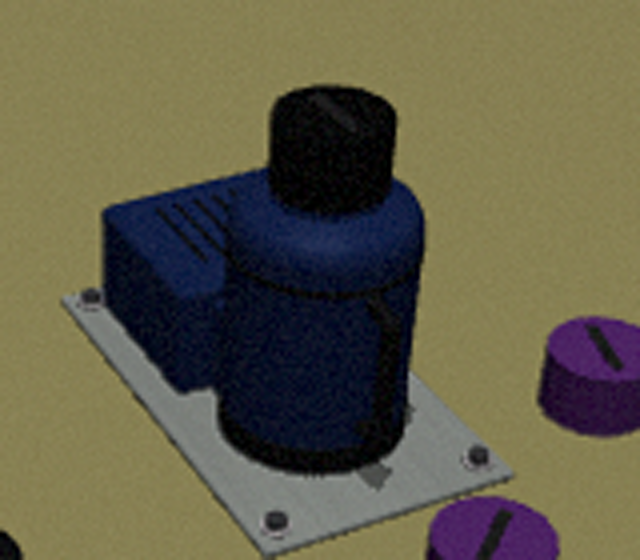

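```bash
cat >> h.py <<'E'
from scipy.spatial.transform import Rotation as Ro
def tool():
    s=get_state(); q=s['ee_rot']; R=Ro.from_quat([q[1],q[2],q[3],q[0]]).as_matrix(); return s,R
def yawz(R): return np.degrees(np.arctan2(R[1,2],R[0,2]))
def to(p,s=None):
    s,R=tool(); print('t',round(s['time_s'],2),'pos',s['tool_pos'].round(4),'j',s['joints'].round(3),'w',round(s['width'],4))
    print('toolz az',yawz(R).round(2),'tool y',R[:,1].round(4),'x',R[:,0].round(3)); print('shift tool',(R.T@(np.array(p)-s['tool_pos'])).round(4))
    # turn to make y down
    down=np.array([0,0,-1.]);print('tilt turn',(R.T@np.cross(R[:,1],down)).round(4))
    print('F',s['wrist_force'].round(2),'M',s['ft_torque'].round(3))
E
python3 - <<'E'
from h import *
to([0.6,0,.33]); to([.4985,.2395,.33])
E
```

```text
t 0.15 pos [ 0.2094 -0.5885  0.2495] j [ 1.166  0.384  0.016  1.371 -0.006  1.388 -0.047] w 0.0853
toolz az -70.41 tool y [-5.0e-04  1.4e-03 -1.0e+00] x [-0.942 -0.335  0.   ]
shift tool [-0.5653 -0.0799 -0.4236]
tilt turn [ 0.0015 -0.      0.    ]
F [ 0.69  0.22 -0.24] M [-0.035  0.01  -0.039]
t 0.15 pos [ 0.2094 -0.5885  0.2495] j [ 1.166  0.384  0.016  1.371 -0.006  1.388 -0.047] w 0.0853
toolz az -70.41 tool y [-5.0e-04  1.4e-03 -1.0e+00] x [-0.942 -0.335  0.   ]
shift tool [-0.5499 -0.0795 -0.6833]
tilt turn [ 0.0015 -0.      0.    ]
F [ 0.69  0.22 -0.24] M [-0.035  0.01  -0.039]
```

Call:
{"fn": "servo_tool", "kwargs": {
  "steps": [
    [[-0.04,-0.016,-0.022],[0,0,0]],
    [[-0.04,-0.016,-0.022],[0,0,0]],
    [[-0.04,-0.016,-0.025],[0,0,0]],
    [[-0.04,-0.016,-0.025],[0,0,0]],
    [[-0.04,-0.016,-0.025],[0,0,0]]
  ],
  "hand": 0,
  "squeeze": 60
}}

```text
time_s: 0.65
tool_pos: [0.354, -0.4102, 0.3252]
ee_rot: [0.112, -0.118, 0.701, -0.694]
wrist_force: [1.0, -0.0, 0.3]
width: 0.0854
```

Call:
{"fn": "servo_tool", "kwargs": {
  "steps": [
    [[-0.04,0,-0.028],[0,0,0]],
    [[-0.04,0,-0.028],[0,0,0]],
    [[-0.04,0,-0.028],[0,0,0]],
    [[-0.04,0,-0.028],[0,0,0]],
    [[-0.04,0,-0.028],[0,0,0]]
  ]
}}

```text
time_s: 1.15
tool_pos: [0.5014, -0.2083, 0.3281]
ee_rot: [0.112, -0.116, 0.7, -0.696]
wrist_force: [0.3, -1.6, -0.6]
width: 0.0853
```

Run:
```python
from h import *
to([.4985,.2395,.33])
```

```text
t 1.15 pos [ 0.5014 -0.2083  0.3281] j [ 0.577  0.201 -0.289  1.441  0.055  1.515 -0.957] w 0.0853
toolz az -71.44 tool y [-0.0063  0.0041 -1.    ] x [-0.948 -0.318  0.005]
shift tool [-1.398e-01 -1.000e-04 -4.254e-01]
tilt turn [ 0.0059 -0.      0.0047]
F [ 0.33 -1.6  -0.56] M [-0.049 -0.083  0.013]
```

Call:
{"fn": "servo_tool", "kwargs": {
  "steps": [
    [[-0.015,0,-0.047],[0,0,0]],
    [[-0.015,0,-0.047],[0,0,0]],
    [[-0.015,0,-0.047],[0,0,0]],
    [[-0.015,0,-0.047],[0,0,0]],
    [[-0.015,0,-0.047],[0,0,0]]
  ]
}}

```text
time_s: 1.65
tool_pos: [0.4982, 0.0417, 0.3267]
ee_rot: [0.111, -0.117, 0.7, -0.695]
wrist_force: [0.7, -0.5, 0.7]
width: 0.0854
```

Call:
{"fn": "servo_tool", "kwargs": {
  "steps": [
    [[-0.015,0,-0.047],[0,0,0]],
    [[-0.015,0,-0.047],[0,0,0]],
    [[-0.015,0,-0.047],[0,0,0]],
    [[-0.015,0,-0.047],[0,0,0]],
    [[0,0,0],[0,0.15,0]]
  ]
}}

```text
time_s: 2.15
tool_pos: [0.4903, 0.2492, 0.3272]
ee_rot: [0.061, -0.068, 0.707, -0.701]
wrist_force: [-0.4, 0.2, -1.0]
width: 0.0857
```

Call:
{"fn": "servo_tool", "kwargs": {
  "steps": [
    [[0,0,0],[0,0.15,0]],
    [[0,0,0],[0,0.15,0]],
    [[0,0,0],[0,0.15,0]],
    [[0,0,0],[0,0.1,0]],
    [[0,0,0],[0,0,0]]
  ]
}}

```text
time_s: 2.65
tool_pos: [0.4883, 0.2524, 0.3251]
ee_rot: [-0.139, 0.127, 0.696, -0.693]
wrist_force: [0.9, 0.4, 0.4]
width: 0.0851
```

Run:
```python
from h import *
to([.4985,.2395,.33])
c=calibration('wrist');im,d=get_image('wrist');np.savez('wrist1.npz',im=im,d=d,K=c['K'],V=c['view']);cv2.imwrite('pics/wrist1.png',im[:,:,::-1])
```

```text
t 2.65 pos [0.4883 0.2524 0.3251] j [-0.085  0.246 -0.547  1.417  0.112  1.521 -2.575] w 0.0851
toolz az -111.72 tool y [-0.0151  0.0073 -0.9999] x [-0.929  0.37   0.017]
shift tool [-0.0142 -0.0051  0.0083]
tilt turn [0.0012 0.     0.0167]
F [0.94 0.44 0.4 ] M [-0.033 -0.026  0.014]
```

View pics/wrist1.png

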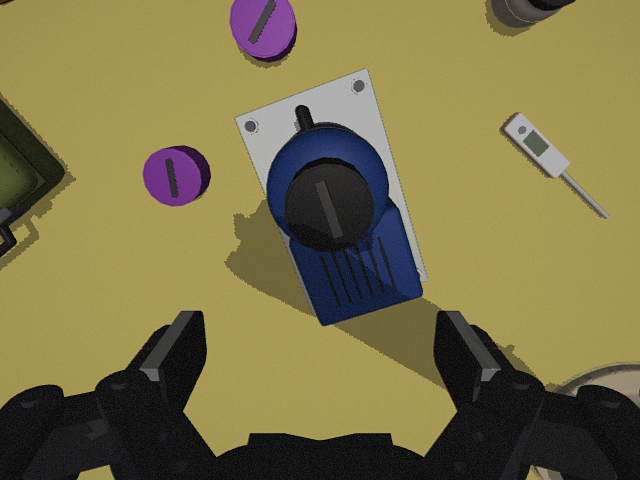

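```bash
cat > cap.py <<'E'
from h import *
def cap(fn,box,zl=.183,zh=.205,ztop=.192,pre='x'):
    z=np.load(fn);im,d,K,V=z['im'],z['d'],z['K'],z['V'];P=deproj(K,V,d)
    a,b,c,e=box
    hi=(P[...,2]>zl)&(P[...,2]<zh)&(d>0);m=np.zeros(hi.shape,np.uint8);m[b:e,a:c]=hi[b:e,a:c]
    m=cv2.morphologyEx(m,cv2.MORPH_OPEN,np.ones((3,3)))
    zt=np.percentile(P[m>0][:,2],[10,50,90]);print('z',zt)
    cs,_=cv2.findContours(m,cv2.RETR_EXTERNAL,2);k=max(cs,key=cv2.contourArea)
    w=ray(K,V,k[:,0],zt[1])[:,:2].astype(np.float32)
    print('circ',cv2.minEnclosingCircle(w),'ell',cv2.fitEllipse(w))
    # bar: brighter
    g=im.max(2).astype(np.float32);er=cv2.erode(m,np.ones((9,9)))
    t=np.median(g[er>0]);
    th=np.percentile(g[er>0],86); bm=((g>(t+th)/2+2)&(er>0)).astype(np.uint8);bm=cv2.morphologyEx(bm,cv2.MORPH_OPEN,np.ones((3,3)))
    cs,_=cv2.findContours(bm,cv2.RETR_EXTERNAL,2);k=max(cs,key=cv2.contourArea);
    mm=np.zeros_like(bm);cv2.drawContours(mm,[k],-1,1,-1);vv,uu=np.nonzero(mm)
    w=ray(K,V,np.stack([uu,vv],-1),zt[1])[:,:2];c0=w.mean(0);u,s,vt=np.linalg.svd(w-c0,full_matrices=False)
    print('bar c',c0,'ang',np.degrees(np.arctan2(vt[0,1],vt[0,0])),s,len(w))
    r=cv2.minAreaRect(ray(K,V,k[:,0],zt[1])[:,:2].astype(np.float32));print(r)
    vis=im[b:e,a:c,::-1].copy();vis[mm[b:e,a:c]>0]=(0,255,0);cv2.imwrite('pics/'+pre+'.png',cv2.resize(np.hstack([im[b:e,a:c,::-1],vis]),None,fx=3,fy=3))
E
python3 - <<'E'
from cap import *
cap('wrist1.npz',(275,145,390,265),pre='capw1')
E
```

```text
z [0.1915195  0.19248316 0.19352799]
circ ((0.5003966093063354, 0.2415446937084198), 0.03098193369805813) ell ((0.5002061724662781, 0.2412920892238617), (0.05962201952934265, 0.0605020746588707), 71.1310806274414)
bar c [0.50035216 0.24139887] ang 178.26579682514569 [0.25450373 0.04174035] 521
((0.49968308210372925, 0.24134670197963715), (0.0065885791555047035, 0.03933030366897583), 87.59539031982422)
```

View pics/capw1.png

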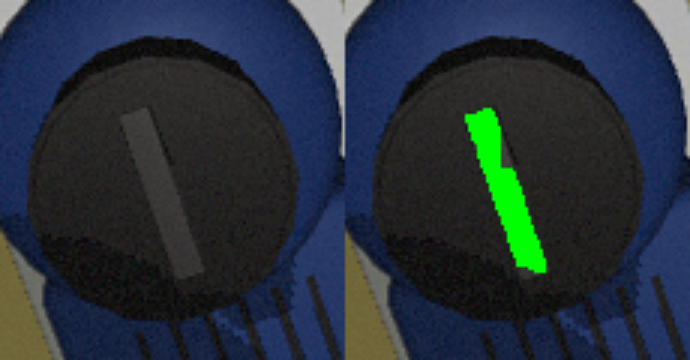

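Call:
{"fn": "servo_tool", "kwargs": {
  "steps": [
    [[-0.015,0,0.006],[0,0,0]],
    [[0,0,0],[0.001,0.055,0.016]],
    [[0,0,0],[0,0,0]]
  ]
}}

```text
time_s: 3.0
tool_pos: [0.5021, 0.239, 0.3245]
ee_rot: [0.149, -0.149, -0.691, 0.692]
wrist_force: [-0.4, 0.2, 0.6]
width: 0.0853
```

Run:
```python
from h import *
to([.5,.241,.174])
c=calibration('wrist');im,d=get_image('wrist');np.savez('wrist2.npz',im=im,d=d,K=c['K'],V=c['view']);cv2.imwrite('pics/wrist2.png',im[:,:,::-1])
from cap import *
cap('wrist2.npz',(255,120,400,260),pre='capw2')
```

```text
t 3.0 pos [0.5021 0.239  0.3245] j [-0.076  0.252 -0.531  1.41   0.127  1.514 -2.595] w 0.0853
toolz az -114.34 tool y [-6.e-04 -8.e-04 -1.e+00] x [-0.911  0.412  0.   ]
shift tool [ 0.0027  0.1505 -0.0011]
tilt turn [-0.001   0.      0.0002]
F [-0.38  0.19  0.55] M [0.056 0.001 0.027]
z [0.19145911 0.19248236 0.19349867]
circ ((0.5008341670036316, 0.240696519613266), 0.030732423067092896) ell ((0.5024067759513855, 0.24028204381465912), (0.05581522360444069, 0.060335174202919006), 160.39620971679688)
bar c [0.52294247 0.23065139] ang 82.71050782320727 [0.02646533 0.00841759] 66
((0.5231974124908447, 0.23092269897460938), (0.01065155304968357, 0.003782103070989251), 82.6440200805664)
```

View pics/capw2.png

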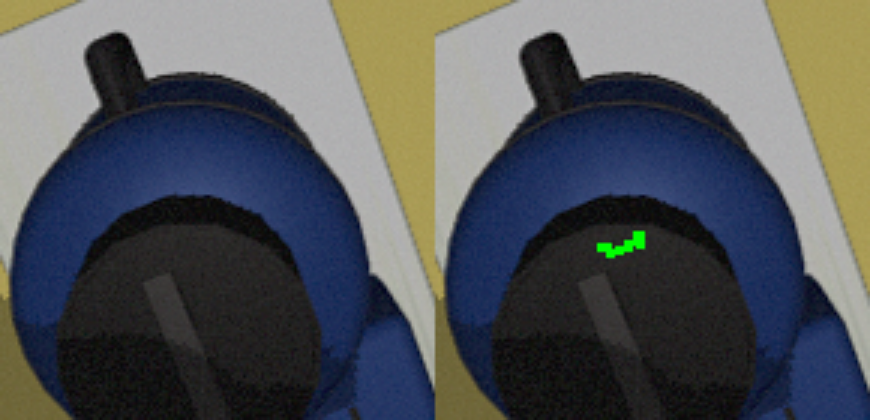

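Call:
{"fn": "servo_tool", "kwargs": {
  "steps": [
    [[0.002,0.03,-0.001],[0,0.01,0]],
    [[0,0.03,0],[0,0,0]],
    [[0,0.03,0],[0,0,0]],
    [[0,0.02,0],[0,0,0]],
    [[0,0,0],[0,0,0]]
  ]
}}

```text
time_s: 3.55
tool_pos: [0.5043, 0.2363, 0.2113]
ee_rot: [0.149, -0.15, -0.691, 0.691]
wrist_force: [-0.4, -1.0, -0.4]
width: 0.0853
```

Run:
```python
from h import *
to([.5003,.241,.174])
c=calibration('wrist');im,d=get_image('wrist');np.savez('wrist3.npz',im=im,d=d,K=c['K'],V=c['view']);cv2.imwrite('pics/wrist3.png',im[:,:,::-1])
```

```text
t 3.55 pos [0.5043 0.2363 0.2113] j [-0.071  0.303 -0.523  1.602  0.157  1.279 -2.616] w 0.0853
toolz az -114.39 tool y [ 4.e-04 -6.e-04 -1.e+00] x [-0.911  0.413 -0.001]
shift tool [ 0.0057  0.0373 -0.0026]
tilt turn [-0.0004  0.     -0.0006]
F [-0.35 -0.95 -0.36] M [ 0.007  0.029 -0.028]
```

View pics/wrist3.png

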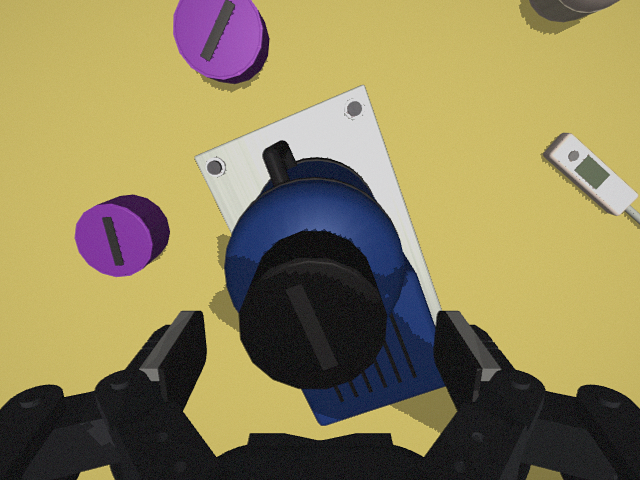

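Run:
```python
from cap import *
cap('wrist3.npz',(225,225,400,400),pre='capw3')
```

```text
z [0.19151012 0.19243062 0.19335164]
circ ((0.5011844038963318, 0.24074293673038483), 0.03187095373868942) ell ((0.501013994216919, 0.24076008796691895), (0.05955720320343971, 0.0629056766629219), 61.58129119873047)
bar c [0.50023164 0.24161335] ang 178.97555957803218 [0.35135404 0.05713843] 1060
((0.5000578165054321, 0.24158889055252075), (0.006879444234073162, 0.038336846977472305), 87.59629821777344)
```

Call:
{"fn": "servo_tool", "kwargs": {
  "steps": [
    [[0.005,0.0,-0.0025],[0,0.007,0]],
    [[0,0.015,0],[0,0,0]],
    [[0,0,0],[0,0,0]]
  ]
}}

```text
time_s: 3.9
tool_pos: [0.5031, 0.2418, 0.2003]
ee_rot: [-0.15, 0.154, 0.692, -0.689]
wrist_force: [-0.4, -0.4, -0.1]
width: 0.0854
```

Run:
```python
from h import *
to([.5006,.241,.174])
```

```text
t 3.9 pos [0.5031 0.2418 0.2003] j [-0.08   0.309 -0.524  1.62   0.163  1.249 -2.637] w 0.0854
toolz az -114.78 tool y [ 0.0065  0.0023 -1.    ] x [-0.908  0.419 -0.005]
shift tool [0.0021 0.0263 0.0019]
tilt turn [ 0.0048  0.     -0.005 ]
F [-0.45 -0.36 -0.11] M [-0.003  0.065  0.023]
```

Call:
{"fn": "servo_tool", "kwargs": {
  "steps": [
    [[0.002,0.0,0.002],[0.0045,0,-0.005]],
    [[0,0.015,0],[0,0,0]],
    [[0,0.011,0],[0,0,0]],
    [[0,0,0],[0,0,0]]
  ]
}}

```text
time_s: 4.3
tool_pos: [0.501, 0.2415, 0.1756]
ee_rot: [-0.151, 0.152, 0.691, -0.69]
wrist_force: [-0.1, -0.5, -0.2]
width: 0.0855
```

Run:
```python
from h import *
to([.5006,.241,.174])
```

```text
t 4.3 pos [0.501  0.2415 0.1756] j [-0.083  0.328 -0.521  1.655  0.173  1.202 -2.645] w 0.0855
toolz az -114.72 tool y [ 0.0025  0.0013 -1.    ] x [-0.908  0.418 -0.002]
shift tool [0.0001 0.0016 0.0006]
tilt turn [ 0.0022 -0.     -0.0017]
F [-0.05 -0.47 -0.17] M [ 0.014 -0.038  0.014]
```

Call:
{"fn": "servo_tool", "kwargs": {
  "steps": [
    [[0,0.001,0],[0.002,0,-0.001]],
    [[0,0,0],[0,0,0]],
    [[0,0,0],[0,0,0]],
    [[0,0,0],[0,0,0]],
    [[0,0,0],[0,0,0]]
  ],
  "hand": 255,
  "squeeze": 30
}}

```text
time_s: 4.8
tool_pos: [0.5012, 0.2417, 0.1758]
ee_rot: [-0.151, 0.152, 0.691, -0.691]
wrist_force: [-0.2, -0.6, -2.3]
width: 0.0594
```

Call:
{"fn": "servo_tool", "kwargs": {
  "steps": [
    [[0,0,0],[0,0,0]],
    [[0,0,0],[0,0,0]],
    [[0,0,0],[0,0,0]]
  ],
  "hand": 255,
  "squeeze": 60
}}

```text
time_s: 5.1
tool_pos: [0.5012, 0.2417, 0.1759]
ee_rot: [-0.151, 0.152, 0.691, -0.691]
wrist_force: [0.0, 0.2, -1.4]
width: 0.0591
```

Run:
```python
from h import *
to([.5006,.241,.174])
c=calibration('wrist');im,d=get_image('wrist');np.savez('wrist4.npz',im=im,d=d,K=c['K'],V=c['view']);cv2.imwrite('pics/wrist4.png',im[:,:,::-1])
```

```text
t 5.1 pos [0.5012 0.2417 0.1759] j [-0.084  0.33  -0.521  1.652  0.174  1.205 -2.646] w 0.0591
toolz az -114.71 tool y [ 1.4e-03  1.0e-04 -1.0e+00] x [-0.908  0.418 -0.001]
shift tool [0.0003 0.0019 0.0009]
tilt turn [ 0.0007 -0.     -0.0012]
F [ 0.03  0.21 -1.36] M [-0.01  -0.005 -0.014]
```

View pics/wrist4.png

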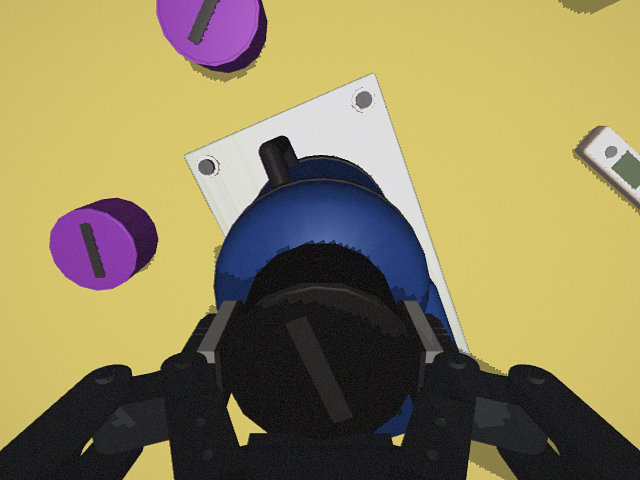

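Call:
{"fn": "servo_tool", "kwargs": {
  "steps": [
    [[0,0,0],[0,-0.15,0]],
    [[0,-0.0005,0],[0,-0.15,0]],
    [[0,-0.0005,0],[0,-0.15,0]]
  ]
}}

```text
time_s: 5.45
tool_pos: [0.4991, 0.2429, 0.1761]
ee_rot: [0.008, -0.01, 0.708, -0.707]
wrist_force: [-7.5, -5.0, 2.2]
width: 0.0584
```

Run:
```python
from h import *
to([.5006,.241,.174])
c=calibration('wrist');im,d=get_image('wrist');np.savez('wrist5.npz',im=im,d=d,K=c['K'],V=c['view']);cv2.imwrite('pics/wrist5.png',im[:,:,::-1])
```

```text
t 5.45 pos [0.4991 0.2429 0.1761] j [-0.028  0.342 -0.595  1.65   0.199  1.213 -2.212] w 0.0584
toolz az -88.54 tool y [-0.0029  0.0013 -1.    ] x [-1.    -0.025  0.003]
shift tool [-0.0015  0.002   0.002 ]
tilt turn [ 0.0013 -0.      0.0029]
F [-7.53 -5.03  2.18] M [-1.488  1.752 -0.49 ]
```

View pics/wrist5.png

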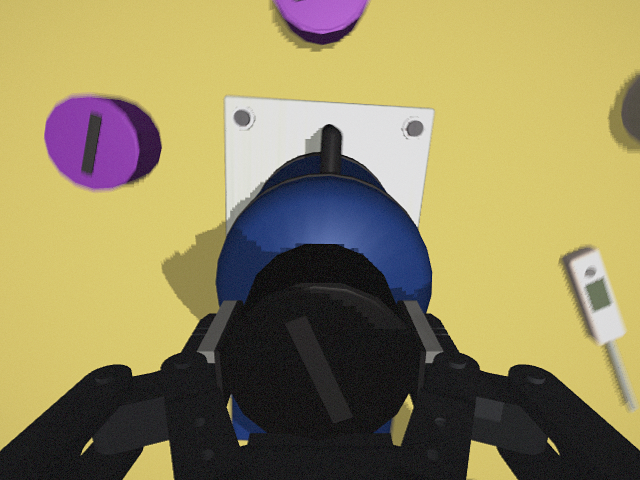

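Call:
{"fn": "servo_tool", "kwargs": {
  "steps": [
    [[0,-0.0008,0.0005],[0,-0.15,0]],
    [[0,-0.0008,0.0005],[0,-0.15,0]],
    [[0,-0.0008,0],[0,-0.15,0]],
    [[0,-0.0008,0],[0,-0.15,0]]
  ]
}}

```text
time_s: 5.9
tool_pos: [0.5001, 0.2405, 0.1794]
ee_rot: [-0.217, 0.218, -0.673, 0.673]
wrist_force: [-0.5, 0.8, -0.6]
width: 0.0592
```

Run:
```python
from h import *
to([.501,.2415,.176])
```

```text
t 5.9 pos [0.5001 0.2405 0.1794] j [ 0.051  0.359 -0.694  1.643  0.241  1.228 -1.64 ] w 0.0592
toolz az -54.21 tool y [-1.3e-03 -5.0e-04 -1.0e+00] x [-0.811 -0.585  0.001]
shift tool [-0.0013  0.0034 -0.0003]
tilt turn [0.0003 0.     0.0014]
F [-0.47  0.77 -0.56] M [0.034 0.013 0.021]
```

Call:
{"fn": "servo_tool", "kwargs": {
  "steps": [
    [[0,-0.0006,0],[0,-0.15,0]],
    [[0,-0.0006,0],[0,-0.15,0]],
    [[0,-0.0006,0],[0,-0.15,0]],
    [[0,-0.0006,0],[0,-0.15,0]],
    [[0,-0.0006,0],[0,-0.15,0]]
  ]
}}

```text
time_s: 6.4
tool_pos: [0.5007, 0.2402, 0.1829]
ee_rot: [-0.449, 0.449, -0.546, 0.547]
wrist_force: [-0.0, -0.4, -3.0]
width: 0.0591
```

Run:
```python
from h import *
to([.5004,.241,.176])
```

```text
t 6.4 pos [0.5007 0.2402 0.1829] j [ 0.149  0.391 -0.829  1.635  0.301  1.249 -0.935] w 0.0591
toolz az -11.24 tool y [-0.e+00 -5.e-04 -1.e+00] x [-0.195 -0.981  0.   ]
shift tool [-0.0008  0.0069 -0.0005]
tilt turn [-0.0001  0.      0.0005]
F [-0.   -0.37 -3.02] M [ 0.057 -0.148 -0.023]
```

Call:
{"fn": "servo_tool", "kwargs": {
  "steps": [
    [[0,-0.0005,0],[0,-0.15,0]],
    [[0,-0.0005,0],[0,-0.15,0]],
    [[0,-0.0005,0],[0,-0.15,0]],
    [[0,-0.0005,0],[0,-0.15,0]],
    [[0,-0.0006,0],[0,-0.15,0]]
  ]
}}

```text
time_s: 6.9
tool_pos: [0.5012, 0.24, 0.1857]
ee_rot: [0.618, -0.617, 0.344, -0.345]
wrist_force: [0.6, -0.4, -2.1]
width: 0.0594
```

Run:
```python
from h import *
to([.5006,.241,.176])
```

```text
t 6.9 pos [0.5012 0.24   0.1857] j [ 0.248  0.439 -0.976  1.627  0.377  1.277 -0.241] w 0.0594
toolz az 31.73 tool y [ 7.e-04  0.e+00 -1.e+00] x [ 0.526 -0.851  0.   ]
shift tool [-0.0012  0.0097  0.    ]
tilt turn [-0.0006  0.      0.0004]
F [ 0.62 -0.4  -2.12] M [ 0.068 -0.017  0.013]
```

Call:
{"fn": "servo_tool", "kwargs": {
  "steps": [
    [[0,-0.0005,0],[0,-0.15,0]],
    [[0,-0.0005,0],[0,-0.15,0]],
    [[0,-0.0006,0],[0,-0.15,0]],
    [[0,-0.0006,0],[0,-0.15,0]],
    [[0,-0.0006,0],[0,-0.15,0]]
  ]
}}

```text
time_s: 7.4
tool_pos: [0.5018, 0.2393, 0.1885]
ee_rot: [0.701, -0.701, 0.094, -0.095]
wrist_force: [1.2, 1.6, -3.5]
width: 0.0589
```

Run:
```python
from h import *
to([.5006,.241,.176])
```

```text
t 7.4 pos [0.5018 0.2393 0.1885] j [ 0.341  0.508 -1.133  1.621  0.473  1.318  0.439] w 0.0589
toolz az 74.7 tool y [ 1.5e-03 -1.0e-04 -1.0e+00] x [ 0.965 -0.264  0.001]
shift tool [-0.0016  0.0125  0.0013]
tilt turn [-0.0003  0.      0.0015]
F [ 1.24  1.58 -3.53] M [ 0.293 -0.247 -0.036]
```

Call:
{"fn": "servo_tool", "kwargs": {
  "steps": [
    [[0,-0.0005,0],[0,-0.15,0]],
    [[0,-0.0005,0],[0,-0.15,0]],
    [[0,-0.0005,0],[0,-0.15,0]],
    [[0,-0.0006,0],[0,-0.15,0]],
    [[0,-0.0006,0],[0,-0.15,0]]
  ]
}}

```text
time_s: 7.9
tool_pos: [0.5027, 0.2402, 0.1913]
ee_rot: [0.687, -0.686, -0.17, 0.168]
wrist_force: [0.3, 1.4, -2.6]
width: 0.0591
```

Run:
```python
from h import *
to([.5006,.241,.176])
```

```text
t 7.9 pos [0.5027 0.2402 0.1913] j [ 0.416  0.603 -1.293  1.614  0.59   1.375  1.105] w 0.0591
toolz az 117.67 tool y [ 0.0031  0.0027 -1.    ] x [0.886 0.464 0.004]
shift tool [-0.0015  0.0153  0.0017]
tilt turn [-0.001   0.      0.0041]
F [ 0.28  1.38 -2.58] M [ 0.237 -0.014 -0.024]
```

Call:
{"fn": "servo_tool", "kwargs": {
  "steps": [
    [[0,-0.0005,0],[0,-0.15,0]],
    [[0,-0.0006,0],[0,-0.15,0]],
    [[0,-0.0006,0],[0,-0.15,0]],
    [[0,0,0],[0,0,0]]
  ]
}}

```text
time_s: 8.3
tool_pos: [0.5027, 0.2412, 0.1932]
ee_rot: [0.632, -0.63, -0.321, 0.317]
wrist_force: [-1.0, 0.0, -2.0]
width: 0.059
```

Run:
```python
from h import *
to([.5006,.241,.176])
c=calibration('wrist');im,d=get_image('wrist');np.savez('wrist6.npz',im=im,d=d,K=c['K'],V=c['view']);cv2.imwrite('pics/wrist6.png',im[:,:,::-1])
```

```text
t 8.3 pos [0.5027 0.2412 0.1932] j [ 0.447  0.672 -1.387  1.61   0.666  1.42   1.503] w 0.059
toolz az 143.61 tool y [ 0.0026  0.0055 -1.    ] x [0.593 0.805 0.006]
shift tool [-0.0015  0.0172  0.0015]
tilt turn [-0.0012 -0.      0.006 ]
F [-1.    0.01 -1.99] M [-0.037  0.154 -0.002]
```

View pics/wrist6.png

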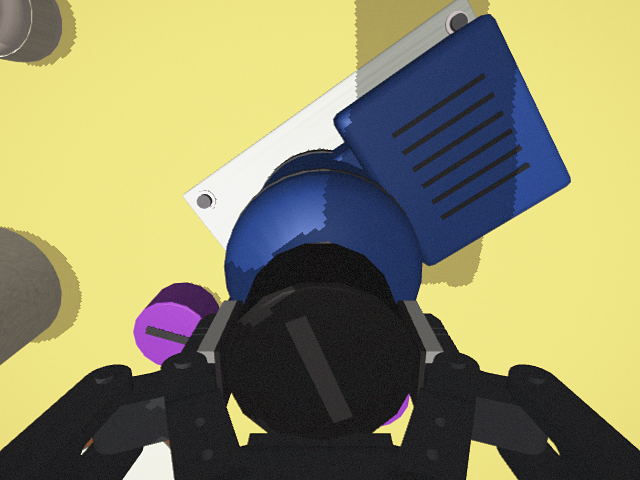

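Call:
{"fn": "servo_tool", "kwargs": {
  "steps": [
    [[0,-0.0015,0],[0,0,0]],
    [[0,-0.0015,0],[0,0,0]]
  ]
}}

```text
time_s: 8.55
tool_pos: [0.5026, 0.2409, 0.196]
ee_rot: [0.634, -0.632, -0.316, 0.314]
wrist_force: [-0.7, 0.1, -1.4]
width: 0.0586
```

Call:
{"fn": "servo_tool", "kwargs": {
  "steps": [
    [[0,-0.005,0],[0,0,0]],
    [[0,-0.01,0],[0,0,0]],
    [[0,-0.02,0],[0,0,0]],
    [[0,-0.03,0],[0,0,0]],
    [[0,-0.03,0],[0,0,0]]
  ]
}}

```text
time_s: 9.05
tool_pos: [0.502, 0.2385, 0.2935]
ee_rot: [0.634, -0.634, -0.313, 0.313]
wrist_force: [1.4, 0.0, -1.3]
width: 0.059
```

Run:
```python
from h import *
z=np.load('top0.npz');c=calibration('top');K,V=c['K'],c['view']
to([.53,-.26,.29])
im,d=get_image('top');cv2.imwrite('pics/top2.png',im[:,:,::-1]);np.savez('top2.npz',im=im,d=d,K=K,V=V)
x=im[225:345,390:540,::-1];cv2.imwrite('pics/tray.png',cv2.resize(x,None,fx=4,fy=4,interpolation=cv2.INTER_CUBIC))
```

```text
t 9.05 pos [0.502  0.2385 0.2935] j [ 0.453  0.589 -1.433  1.451  0.582  1.593  1.55 ] w 0.059
toolz az 142.54 tool y [-5.0e-04  1.1e-03 -1.0e+00] x [0.608 0.794 0.001]
shift tool [-0.3787  0.0029 -0.3254]
tilt turn [-0.001   0.      0.0006]
F [ 1.39  0.02 -1.34] M [ 0.031 -0.076 -0.051]
```

View pics/top2.png

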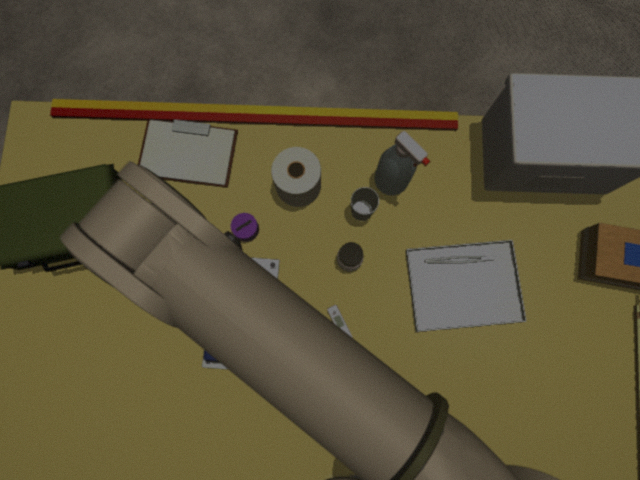

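View pics/tray.png

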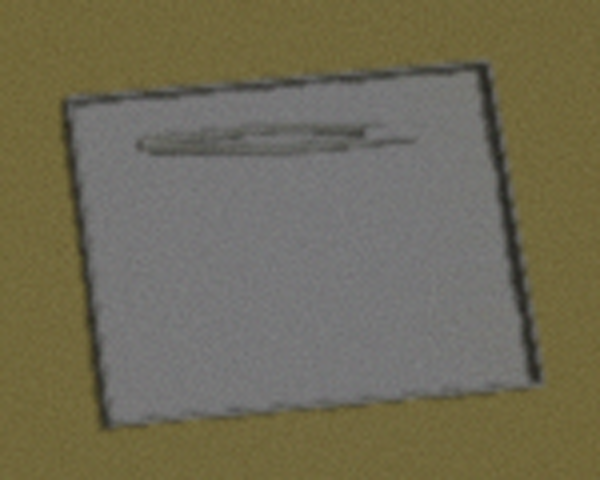

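Call:
{"fn": "servo_tool", "kwargs": {
  "steps": [
    [[0,0,0],[0,0.15,0]],
    [[0,0,0],[0,0.15,0]],
    [[0,0,0],[0,0.15,0]],
    [[0,0,0],[0,0.15,0]],
    [[0,0,0],[0,0.15,0]]
  ]
}}

```text
time_s: 9.6
tool_pos: [0.5037, 0.242, 0.3064]
ee_rot: [0.708, -0.702, -0.062, 0.052]
wrist_force: [0.3, 1.0, -0.9]
width: 0.0591
```

Call:
{"fn": "servo_tool", "kwargs": {
  "steps": [
    [[0,0,0],[0,0.15,0]],
    [[0,0,0],[0,0.15,0]],
    [[0,0,0],[0,0.15,0]],
    [[0,0,0],[0,0.15,0]],
    [[0,0,0],[0,0.15,0]]
  ]
}}

```text
time_s: 10.1
tool_pos: [0.5035, 0.2434, 0.3114]
ee_rot: [0.682, -0.671, 0.2, -0.211]
wrist_force: [-0.4, 1.0, -1.2]
width: 0.0593
```

Run:
```python
from h import *
z=np.load('top2.npz');K,V=z['K'],z['V']
crop=lambda p:np.array(p)/4+[390,225]-.4
w=ray(K,V,crop([(65,98),(488,65),(540,382),(103,427)]),.016);print('corners',w.round(4).tolist(),w.mean(0))
for i in range(4): print(np.linalg.norm(w[i]-w[(i+1)%4]))
x=(w[0]+w[1]-w[2]-w[3]);x/=np.linalg.norm(x);y=(w[0]+w[3]-w[1]-w[2]);y/=np.linalg.norm(y);print('x',x,'y',y)
t=w.mean(0)-.03*x;t[2]=.003;print('target',t)
print('tweezers',ray(K,V,crop([(140,146),(415,140)]),.008))
to([t[0],t[1],.29])
```

```text
corners [[0.6118, -0.1328, 0.016], [0.6393, -0.3801, 0.016], [0.457, -0.4011, 0.016], [0.4247, -0.1537, 0.016]] [ 0.53322125 -0.26692686  0.016     ]
0.24879558676702207
0.18349336665697893
0.2495723110462901
0.1883117340074417
x [0.9936297  0.11269432 0.        ] y [-0.12012768  0.99275845  0.        ]
target [ 0.50341236 -0.27030769  0.003     ]
tweezers [[ 0.58636496 -0.17784219  0.008     ]
 [ 0.5949829  -0.3385412   0.008     ]]
t 10.1 pos [0.5035 0.2434 0.3114] j [ 0.326  0.388 -1.115  1.433  0.353  1.512  0.21 ] w 0.0593
toolz az 56.29 tool y [ 0.0195  0.0106 -0.9998] x [ 0.832 -0.555  0.01 ]
shift tool [ 0.2848  0.0159 -0.4277]
tilt turn [-0.0197  0.      0.0103]
F [-0.44  0.96 -1.25] M [-0.024  0.046 -0.006]
```

Call:
{"fn": "servo_tool", "kwargs": {
  "steps": [
    [[0,0,0],[-0.019,0.1,0.01]],
    [[0,0,0],[0,0.15,0]],
    [[0,0,0],[0,0.15,0]],
    [[0,0,0],[0,0.15,0]],
    [[0,0,0],[0,0.15,0]]
  ]
}}

```text
time_s: 10.6
tool_pos: [0.5031, 0.2451, 0.3164]
ee_rot: [0.566, -0.562, 0.425, -0.427]
wrist_force: [1.0, -0.5, -0.5]
width: 0.0588
```

Run:
```python
from h import *
to([.504,-.269,.30])
```

```text
t 10.6 pos [0.5031 0.2451 0.3164] j [ 0.225  0.35  -0.969  1.411  0.288  1.523 -0.451] w 0.0588
toolz az 15.82 tool y [ 0.0056  0.003  -1.    ] x [ 0.273 -0.962 -0.001]
shift tool [ 0.4948  0.0149 -0.1394]
tilt turn [-0.0061  0.     -0.0013]
F [ 0.95 -0.5  -0.5 ] M [-0.009  0.005  0.027]
```

Translate about 0.045 per row × 11.

Call:
{"fn": "servo_tool", "kwargs": {
  "steps": [
    [[0.045,0,-0.0125],[0,0,0]],
    [[0.045,0,-0.0125],[0,0,0]],
    [[0.045,0,-0.0125],[0,0,0]],
    [[0.045,0,-0.0125],[0,0,0]],
    [[0.045,0,-0.0125],[0,0,0]]
  ]
}}

```text
time_s: 11.1
tool_pos: [0.5012, 0.0186, 0.3197]
ee_rot: [0.571, -0.562, 0.421, -0.425]
wrist_force: [1.9, 0.6, -1.2]
width: 0.0594
```

Call:
{"fn": "servo_tool", "kwargs": {
  "steps": [
    [[0.045,0,-0.0125],[0,0,0]],
    [[0.045,0,-0.0125],[0,0,0]],
    [[0.045,0,-0.0125],[0,0,0]],
    [[0.045,0,-0.0125],[0,0,0]],
    [[0.045,0,-0.0125],[0,0,0]]
  ]
}}

```text
time_s: 11.6
tool_pos: [0.5045, -0.2224, 0.3246]
ee_rot: [0.572, -0.562, 0.417, -0.428]
wrist_force: [0.3, -0.0, -1.1]
width: 0.0592
```

Run:
```python
from h import *
to([.504,-.269,.20])
```

```text
t 11.6 pos [ 0.5045 -0.2224  0.3246] j [ 0.97   0.261 -0.752  1.433  0.171  1.497  0.515] w 0.0592
toolz az 16.59 tool y [ 0.021   0.0015 -0.9998] x [ 0.285 -0.958  0.005]
shift tool [ 0.0439  0.1245 -0.0164]
tilt turn [-0.0206 -0.      0.0045]
F [ 0.32 -0.04 -1.1 ] M [ 0.049 -0.012 -0.058]
```

Call:
{"fn": "servo_tool", "kwargs": {
  "steps": [
    [[0.043,0,-0.012],[-0.02,0,0.004]],
    [[0,0,0],[0,0.15,0]],
    [[0,0,0],[0,0.15,0]],
    [[0,0,0],[0,0.15,0]],
    [[0,0,0],[0,0.15,0]]
  ]
}}

```text
time_s: 12.1
tool_pos: [0.5031, -0.2793, 0.3266]
ee_rot: [-0.415, 0.415, -0.571, 0.574]
wrist_force: [0.0, 0.3, -0.8]
width: 0.0589
```

Call:
{"fn": "servo_tool", "kwargs": {
  "steps": [
    [[0,0,0],[0,0.15,0]],
    [[0,0,0],[0,0.15,0]],
    [[0,0,0],[0,0.15,0]],
    [[0,0,0],[0,0.15,0]],
    [[0,0,0],[0,0.15,0]]
  ]
}}

```text
time_s: 12.6
tool_pos: [0.5043, -0.2776, 0.3311]
ee_rot: [-0.179, 0.174, -0.683, 0.687]
wrist_force: [0.0, 0.8, -0.8]
width: 0.0591
```

Call:
{"fn": "servo_tool", "kwargs": {
  "steps": [
    [[0,0,0],[0,0.15,0]],
    [[0,0,0],[0,0.15,0]],
    [[0,0,0],[0,0.12,0]],
    [[0,0,0],[0,0,0]]
  ]
}}

```text
time_s: 13.0
tool_pos: [0.5055, -0.2756, 0.3348]
ee_rot: [-0.032, 0.023, -0.705, 0.709]
wrist_force: [-0.1, 0.3, -0.9]
width: 0.059
```

Run:
```python
from h import *
to([.504,-.269,.10])
c=calibration('wrist');im,d=get_image('wrist');np.savez('wrist7.npz',im=im,d=d,K=c['K'],V=c['view']);cv2.imwrite('pics/wrist7.png',im[:,:,::-1])
```

```text
t 13.0 pos [ 0.5055 -0.2756  0.3348] j [ 0.807  0.277 -0.468  1.352  0.124  1.528 -1.143] w 0.059
toolz az -85.59 tool y [ 0.0125 -0.0054 -0.9999] x [-0.997 -0.077 -0.012]
shift tool [ 0.0038  0.2348 -0.0082]
tilt turn [-0.0063 -0.     -0.012 ]
F [-0.09  0.34 -0.89] M [-0.007 -0.013  0.009]
```

View pics/wrist7.png

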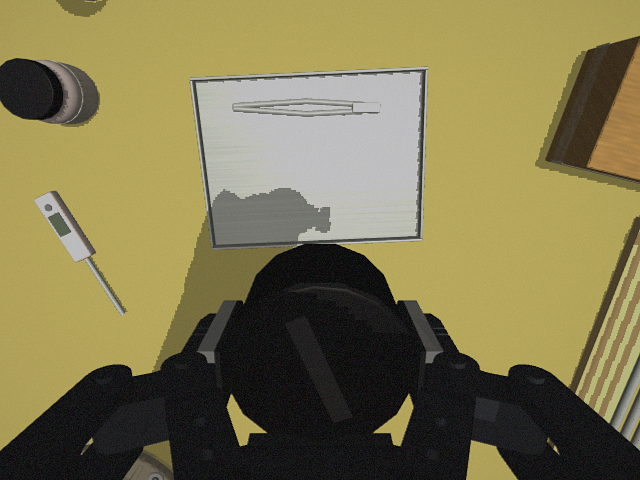

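Run:
```python
from h import *
z=np.load('wrist7.npz');K,V,d=z['K'],z['V'],z['d']
w=ray(K,V,[(192,80),(427,68),(421,239),(213,247)],.016);print(w.round(4).tolist(),w.mean(0))
P=deproj(K,V,d);q=P[310:400,240:400].reshape(-1,3);print('captop',np.percentile(q[:,2],[10,50,90]))
q=P[150:180,250:400].reshape(-1,3);print('floor',np.median(q,0))
```

```text
[[0.6116, -0.1354, 0.016], [0.6423, -0.3793, 0.016], [0.4576, -0.4011, 0.016], [0.4293, -0.1572, 0.016]] [ 0.5351985  -0.26823522  0.016     ]
captop [0.35122682 0.35201292 0.35295948]
floor [ 0.53394306 -0.28078693  0.00319902]
```

Call:
{"fn": "servo_tool", "kwargs": {
  "steps": [
    [[0.002,0,-0.006],[-0.006,-0.03,-0.012]],
    [[0,0.045,0],[0,0,0]],
    [[0,0.045,0],[0,0,0]],
    [[0,0.045,0],[0,0,0]],
    [[0,0.045,0],[0,0,0]]
  ]
}}

```text
time_s: 13.55
tool_pos: [0.5085, -0.2691, 0.1597]
ee_rot: [-0.053, 0.043, -0.702, 0.709]
wrist_force: [1.2, 0.2, -1.8]
width: 0.0596
```

Run:
```python
from h import *
to([.505,-.270,.024])
```

```text
t 13.55 pos [ 0.5085 -0.2691  0.1597] j [ 0.803  0.365 -0.468  1.637  0.179  1.165 -1.14 ] w 0.0596
toolz az -82.16 tool y [ 0.0146 -0.0078 -0.9999] x [-0.991 -0.136 -0.013]
shift tool [ 0.0054  0.1357 -0.0009]
tilt turn [-0.0097  0.     -0.0134]
F [ 1.15  0.24 -1.77] M [ 0.006 -0.002 -0.046]
```

Call:
{"fn": "servo_tool", "kwargs": {
  "steps": [
    [[0.003,0,0],[-0.01,0,-0.014]],
    [[0,0.04,0],[0,0,0]],
    [[0,0.03,0],[0,0,0]],
    [[0,0.02,0],[0,0,0]],
    [[0,0,0],[0,0,0]]
  ]
}}

```text
time_s: 14.05
tool_pos: [0.5046, -0.2684, 0.0699]
ee_rot: [0.051, -0.056, 0.707, -0.703]
wrist_force: [0.2, 0.2, -0.4]
width: 0.0588
```

Run:
```python
from h import *
to([.505,-.270,.024])
```

```text
t 14.05 pos [ 0.5046 -0.2684  0.0699] j [ 0.784  0.472 -0.447  1.711  0.231  1.021 -1.163] w 0.0588
toolz az -81.28 tool y [-0.0081  0.0047 -1.    ] x [-0.988 -0.152  0.007]
shift tool [-0.0005  0.0459  0.0019]
tilt turn [0.0058 0.     0.0073]
F [ 0.17  0.19 -0.36] M [-0.014 -0.014 -0.025]
```

Call:
{"fn": "servo_tool", "kwargs": {
  "steps": [
    [[0,0.015,0],[0.006,0,0.007]],
    [[0,0.015,0],[0,0,0]],
    [[0,0.008,0],[0,0,0]],
    [[0,0,0],[0,0,0]]
  ]
}}

```text
time_s: 14.45
tool_pos: [0.5099, -0.2709, 0.0397]
ee_rot: [-0.058, 0.053, -0.703, 0.707]
wrist_force: [-0.3, -0.7, -1.7]
width: 0.0594
```

Run:
```python
from h import *
to([.505,-.270,.024])
```

```text
t 14.45 pos [ 0.5099 -0.2709  0.0397] j [ 0.773  0.51  -0.435  1.734  0.259  0.946 -1.179] w 0.0594
toolz az -81.05 tool y [ 0.0078 -0.0048 -1.    ] x [-0.988 -0.156 -0.007]
shift tool [ 0.0048  0.0156 -0.0018]
tilt turn [-0.006  -0.     -0.0069]
F [-0.32 -0.68 -1.67] M [0.022 0.062 0.016]
```

Call:
{"fn": "servo_tool", "kwargs": {
  "steps": [
    [[0,0.004,0],[-0.003,0,-0.0035]],
    [[0,0.004,0],[0,0,0]],
    [[0,0,0],[0,0,0]]
  ]
}}

```text
time_s: 14.75
tool_pos: [0.5114, -0.2717, 0.0334]
ee_rot: [-0.057, 0.053, -0.704, 0.706]
wrist_force: [-0.5, 0.2, -0.6]
width: 0.0592
```

Run:
```python
from h import *
to([.505,-.270,.024])
```

```text
t 14.75 pos [ 0.5114 -0.2717  0.0334] j [ 0.77   0.522 -0.432  1.731  0.263  0.939 -1.181] w 0.0592
toolz az -81.02 tool y [ 0.0058 -0.0035 -1.    ] x [-0.988 -0.156 -0.005]
shift tool [ 0.0061  0.0094 -0.0027]
tilt turn [-0.0044  0.     -0.0052]
F [-0.52  0.2  -0.64] M [ 0.001  0.023 -0.   ]
```

Call:
{"fn": "servo_tool", "kwargs": {
  "steps": [
    [[0.002,0.003,0],[-0.004,0,-0.005]],
    [[0,0.003,0],[0,0,0]],
    [[0,0,0],[0,0,0]]
  ]
}}

```text
time_s: 15.05
tool_pos: [0.5095, -0.2722, 0.0273]
ee_rot: [-0.055, 0.055, -0.705, 0.705]
wrist_force: [0.7, 0.0, -0.6]
width: 0.0591
```

Run:
```python
from h import *
to([.505,-.270,.024])
```

```text
t 15.05 pos [ 0.5095 -0.2722  0.0273] j [ 0.769  0.532 -0.43   1.732  0.266  0.935 -1.181] w 0.0591
toolz az -81.02 tool y [ 0.e+00 -4.e-04 -1.e+00] x [-0.988 -0.156  0.   ]
shift tool [ 0.0041  0.0033 -0.0028]
tilt turn [-0.0004  0.      0.    ]
F [ 0.72  0.03 -0.59] M [ 0.029 -0.044 -0.078]
```

Call:
{"fn": "servo_tool", "kwargs": {
  "steps": [
    [[0,0.0012,0],[0,0,0]],
    [[0,0.0012,0],[0,0,0]],
    [[0,0,0],[0,0,0]]
  ]
}}

```text
time_s: 15.35
tool_pos: [0.5094, -0.2721, 0.0247]
ee_rot: [-0.055, 0.055, -0.705, 0.705]
wrist_force: [-0.5, -0.7, -1.7]
width: 0.0591
```

Call:
{"fn": "servo_tool", "kwargs": {
  "steps": [
    [[0,0.0008,0],[0,0,0]],
    [[0,0,0],[0,0,0]]
  ]
}}

```text
time_s: 15.55
tool_pos: [0.5096, -0.2722, 0.0247]
ee_rot: [-0.055, 0.055, -0.705, 0.705]
wrist_force: [-0.2, 1.1, -1.0]
width: 0.0591
```

Call:
{"fn": "servo_tool", "kwargs": {
  "steps": [
    [[0,0.001,0],[0,0,0]],
    [[0,0,0],[0,0,0]]
  ]
}}

```text
time_s: 15.75
tool_pos: [0.5099, -0.2723, 0.0246]
ee_rot: [-0.056, 0.055, -0.704, 0.705]
wrist_force: [0.2, 0.1, -1.2]
width: 0.0589
```

Call:
{"fn": "servo_tool", "kwargs": {
  "steps": [
    [[0,0.001,0],[0,0,0]],
    [[0,0,0],[0,0,0]]
  ]
}}

```text
time_s: 15.95
tool_pos: [0.5101, -0.2723, 0.0245]
ee_rot: [-0.056, 0.055, -0.704, 0.706]
wrist_force: [-0.4, -0.4, -0.9]
width: 0.059
```

Call:
{"fn": "servo_tool", "kwargs": {
  "steps": [
    [[0,0.002,0],[0,0,0]],
    [[0,0.0015,0],[0,0,0]]
  ]
}}

```text
time_s: 16.15
tool_pos: [0.5103, -0.2724, 0.0244]
ee_rot: [-0.056, 0.055, -0.704, 0.706]
wrist_force: [-9.0, 3.8, 18.1]
width: 0.0588
```

Run:
```python
from h import *
to([.505,-.270,.024])
c=calibration('scene');im,d=get_image('scene');cv2.imwrite('pics/scene3.png',im[:,:,::-1]);
cv2.imwrite('pics/scene3c.png',cv2.resize(im[240:420,40:260,::-1],None,fx=3.5,fy=3.3,interpolation=cv2.INTER_CUBIC)[:600,:800])
```

```text
t 16.15 pos [ 0.5103 -0.2724  0.0244] j [ 0.766  0.536 -0.427  1.734  0.271  0.928 -1.186] w 0.0588
toolz az -81.02 tool y [ 0.0011 -0.0035 -1.    ] x [-0.988 -0.156 -0.001]
shift tool [ 0.0049  0.0003 -0.0032]
tilt turn [-0.0036  0.     -0.0005]
F [-9.03  3.83 18.14] M [0.934 1.753 0.075]
```

View pics/scene3c.png

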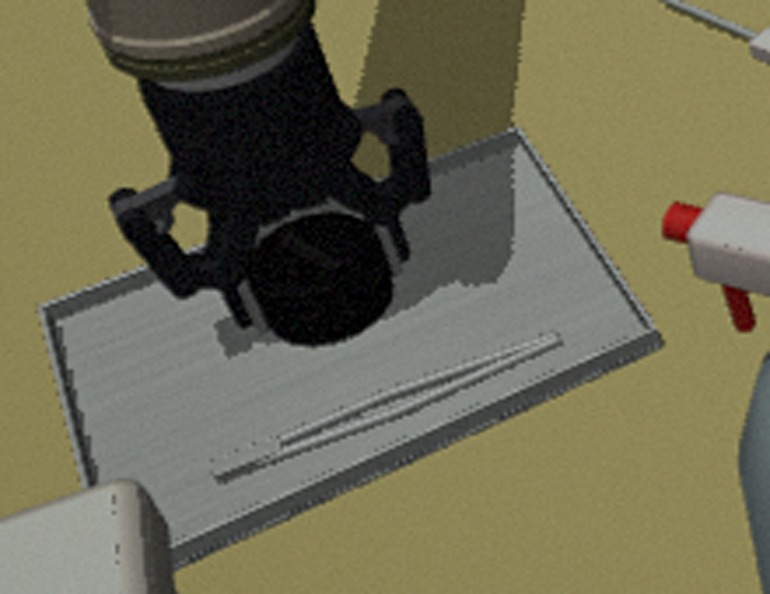

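Call:
{"fn": "servo_tool", "kwargs": {
  "steps": [
    [[0,0,0],[0,0,0]],
    [[0,0,0],[0,0,0]]
  ]
}}

```text
time_s: 16.4
tool_pos: [0.5105, -0.2725, 0.0247]
ee_rot: [-0.056, 0.055, -0.703, 0.706]
wrist_force: [0.1, 0.1, -0.6]
width: 0.0592
```

Call:
{"fn": "servo_tool", "kwargs": {
  "steps": [
    [[0,0,0],[0,0,0]],
    [[0,0,0],[0,0,0]],
    [[0,0,0],[0,0,0]],
    [[0,0,0],[0,0,0]],
    [[0,0,0],[0,0,0]]
  ],
  "hand": 0
}}

```text
time_s: 16.9
tool_pos: [0.5104, -0.2724, 0.0237]
ee_rot: [-0.056, 0.055, -0.704, 0.706]
wrist_force: [-0.0, -0.3, 0.1]
width: 0.0852
```

Run:
```python
from h import *
to([.51,-.272,.2])
im,d=get_image('wrist');cv2.imwrite('pics/wrist8.png',im[:,:,::-1])
```

```text
t 16.9 pos [ 0.5104 -0.2724  0.0237] j [ 0.766  0.537 -0.427  1.734  0.271  0.926 -1.186] w 0.0852
toolz az -81.02 tool y [ 0.0014 -0.0032 -1.    ] x [-0.988 -0.156 -0.001]
shift tool [ 2.000e-04 -1.763e-01  1.000e-04]
tilt turn [-0.0034 -0.     -0.0008]
F [-0.03 -0.29  0.07] M [-0.061  0.003  0.029]
```

View pics/wrist8.png

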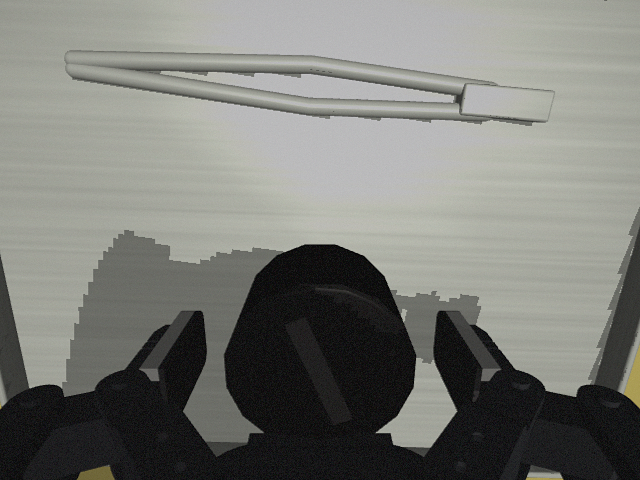

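Cap (320,345) stands free between open pads (x≈205 and 435). Retreat straight up.

Call:
{"fn": "servo_tool", "kwargs": {
  "steps": [
    [[0,-0.01,0],[0,0,0]],
    [[0,-0.03,0],[0,0,0]],
    [[0,-0.04,0],[0,0,0]],
    [[0,-0.045,0],[0,0,0]],
    [[0,-0.045,0],[0,0,0]]
  ]
}}

```text
time_s: 17.45
tool_pos: [0.5062, -0.2699, 0.1943]
ee_rot: [0.052, -0.059, 0.707, -0.703]
wrist_force: [0.5, -1.0, 0.2]
width: 0.0854
```

Call:
{"fn": "servo_tool", "kwargs": {
  "steps": [
    [[0,-0.045,0],[0,0,0]],
    [[0,-0.04,0],[0,0,0]],
    [[0,0,0],[0,0,0]]
  ]
}}

```text
time_s: 17.75
tool_pos: [0.5089, -0.2699, 0.2931]
ee_rot: [-0.057, 0.056, -0.704, 0.706]
wrist_force: [0.3, 0.5, 0.0]
width: 0.0853
```

Run:
```python
from h import *
to([.51,-.272,.2])
c=calibration('wrist');im,d=get_image('wrist');cv2.imwrite('pics/wrist9.png',im[:,:,::-1]);np.savez('wrist9.npz',im=im,d=d,K=c['K'],V=c['view'])
P=deproj(c['K'],c['view'],d);m=(P[...,2]>.034)&(P[...,2]<.05)&(np.hypot(P[...,0]-.51,P[...,1]+.272)<.05)&(d>0)
q=P[m];print(len(q),np.percentile(q[:,2],[5,50,95]),cv2.minEnclosingCircle(q[:,:2].astype(np.float32)))
A=np.c_[q[:,:2],np.ones(len(q))];print('plane',np.linalg.lstsq(A,q[:,2],rcond=None)[0])
im,d=get_image('scene');cv2.imwrite('pics/scene4.png',im[:,:,::-1])
```

```text
t 17.75 pos [ 0.5089 -0.2699  0.2931] j [ 0.809  0.297 -0.484  1.421  0.139  1.455 -1.085] w 0.0853
toolz az -80.89 tool y [ 0.0015 -0.0021 -1.    ] x [-0.987 -0.158 -0.001]
shift tool [-0.0007  0.0931  0.0021]
tilt turn [-0.0023 -0.     -0.0011]
F [0.28 0.53 0.05] M [-0.067 -0.064  0.029]
3036 [0.04018558 0.0415217  0.04295649] ((0.5091014504432678, -0.2721376419067383), 0.030780809000134468)
plane [-5.07616719e-03  1.40898081e-05  4.41178045e-02]
```

View pics/wrist9.png

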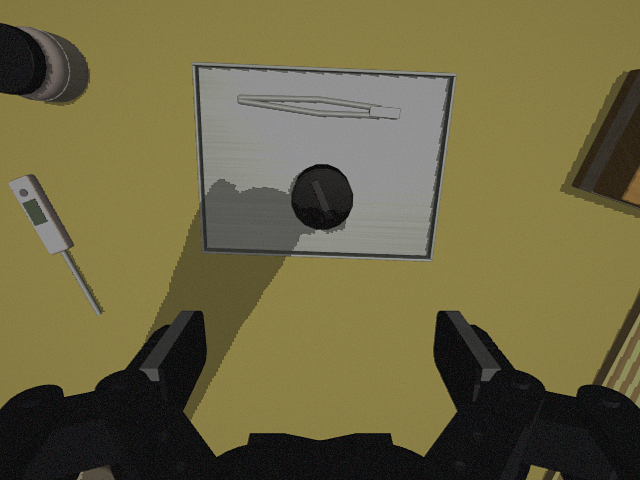

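View pics/scene4.png

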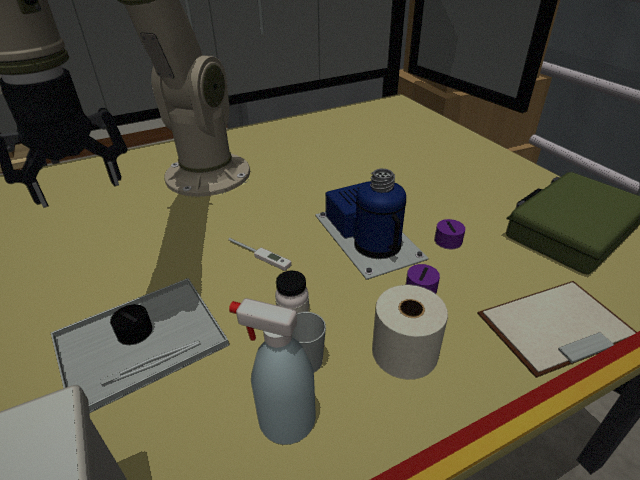

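The cap sits flat in the tray at pixel (131,323). Its top is at 41.5 mm, against 41 mm expected, and level. The neck at (382,180) is bare, and nothing else has moved.

```bash
python3 -c "
from bench import *
print(job_done())"
```

```text
the job is handed in; nothing more can be done
None
```

The cap is off the bath and standing open side down in the steel tray. I released it, backed the gripper up to about 0.29 m and handed the job in at about 18 s.

**What I did:** I gripped the black cap on the tower with 60 N and twisted it anticlockwise about 0.46 rad to break it loose. I then spun it to about 258°, raising the gripper with the thread. The upward pull stayed at about 3.5 N or less, and the cap did not slip in the fingers. A 3 mm test lift showed no resistance, so I lifted it off and set it in the tray.

**Last checks:**
- **Cap:** its top is level at 41.5 mm (41 mm expected) and its centre is about 25 mm from the tray's centre, towards −x. The gripper is clear of it.
- **Everything else:** by eye, the tweezers and other items are where they were, and the bath's neck is bare.

**Not ideal:** while setting the cap down, very small downward moves had no effect. The last, slightly larger step pressed it on the tray floor with about 18 N (about 20 N with the sideways part) for a moment, and I eased that off before opening the fingers. Breaking it loose also gave a brief sideways force of about 9 N.

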